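# Clamp a rubber mould under a sprung over-centre keeper

## Robot

A 7-joint arm with a two-finger parallel gripper is mounted at the origin on a cart in front of the work surface, level with it; the furniture and walls round the work are solid. World frame = base frame: x ahead of the robot, y to its left, z up, the work surface at z = 0. Lengths are in m, angles in rad, forces in N, time in s.
With the tool pointing down it reaches from about 0.425 to 0.925 m from the base axis. Payload 6.8 kg.
Tool frame: the origin (TCP) lies midway between the tips of the shut fingers; the grasp point (between the pads) lies r.grasp_offset behind it (r.grasp_offset is the distance from the TCP to the grasp point, in m); z points along the fingers, y is the direction in which the jaws open and shut (so a half turn about z gives the same grasp; the last joint's range is limited). The gripper opens to 85 mm and grips with 20 to 120 N. Pads are 22 mm wide; open, the fingers measure 114 mm over their backs; the gripper's body (76 mm by 85 mm) begins 54 mm behind the grasp point. The pads swing forward as they close: fully open they stand 13 mm farther back than shut.
Start: joints at [1.167, 0.477, 0.022, 1.555, -0.011, 1.109, -0.083], TCP at [0.197, -0.646, 0.231] pointing down, gripper open.
Joint ranges: [-2.96, 2.96], [-0.34, 2.1], [-1.41, 1.46], [0.24, 2.44], [-1.37, 4.51], [0.17, 1.92], [-2.96, 2.96]. Speed limits (rad/s): [2.39, 2.39, 3.14, 3.14, 3.14, 3.14, 3.14].

## Interface

Orientations are given as a rotation vector (axis times angle).
In Python, from bench import r gives the robot as it stands. The module is installed in compiled form; this text tells all that it offers.
- The arm moves only by the tool send_rows, never from a script. Its argument "moves" is one flat list of numbers, 4 for each row, row after row: the shift along the tool's x, y, z in mm, then the turn about the tool's z in degrees. A call has 1 to 8 rows; each row is the pose to reach, as a shift and turn from the pose commanded when the call began, along the tool's axes at that moment; what a row does not reach only later rows make up. A row lasts 1/8 s, in which the tool goes at most 62.5 mm and 10.7 degrees, less where a joint would pass 70% of its speed; a pose out of reach is approached as far as the arm can. A call with a gripper value outside its range is refused whole. "hand" is the closure, from 0 (fully open) to 1 (shut), set as the call begins (left out, the last holds). The fingers move at their own pace and stop on an object; "newtons" is the grip in N (left out, the last holds). Time passes only in rows, so rows that repeat a pose let the fingers close. It gives the time, the measured TCP pose, the force and the opening at its end, in the units of the state.
- r.get_obs(): the state, without advancing time (a new reading comes with each control period).
- r.grab_frame(name): name is "scene" or "top"; returns a dict with "img" (420x560x3 uint8, red, green, blue), "mtx" (3x3 intrinsics, pixels), "world_to_cam" (4x4, takes a point from world to camera coordinates). Camera axes: x right, y up, looking along -z (the intrinsics and any distortion apply to the point x, -y, -z); pixel columns grow to the right and rows downward; lengths in m; the calibration is good to about 2 mm. A picture is of the moment at which its call begins. There is no depth.
- r.hand_in(): hands the job in, once; it reports no verdict.
The state is a dict: "clock": time; "joints": joint angles; "qvel": joint speeds; "tau": joint torques, N m; "tcp_pos": TCP position; "orientation": TCP orientation; "contact_force": force on the tool from outside, world axes, zero at the start; "moment": the same for the moment, N m; "grip_width": finger opening in m.
Only numpy, scipy, OpenCV 4.12 (cv2) and the standard library are available. Lean on these libraries where they do the work, as an engineer would, in place of code of your own. Each camera call takes 0.05 s, during which the arm holds its last target.

## Task

Lay the orange rubber mould from the blue mat flat in the shallow nest of the grey clamp, then push the sprung keeper by its red bar over its dead point so that it snaps down onto the mould. Then press the red bar down until the bed under the mould bottoms, and bear on it there with about 17 N (never above 25 N) for half a second, then let go; leave the other things on the bench alone.

Things in the scene. Friction and masses are not known exactly. Their poses are not given: they have to be found in the camera images.
- clamp: Grey steel mould clamp screwed to the bench, base plate 225x104x10 mm. Origin: bench level, straight under the nest's middle. z up; +x runs from the keeper's hinge towards the nest (away from the robot, within 0.25 rad). The base spans x -125..+100 mm; two hinge cheeks at x -55..-85 mm reach 90 mm high.
- nest (a point): Fixed point 40 mm straight above the clamp's origin, about where the nest's face lies. Nest: flat aluminium bed 72x60 mm; a rim 4 mm high encloses 61.5 mm (clamp x) by 52 mm (clamp y). The raised bed's face is really 38 to 44 mm above the bench: it stands on a shim pack of unknown height, constant in an episode, so feel for it.
- mould: Orange rubber mould, 46 mm (its x) by 56 mm (its y) by 23 mm high, 50 to 100 g, on the blue mat at the start. Origin: centre of its underside, z up. It goes in the nest with its long side (y, either way round) along the clamp's x, about 2.5 mm clearance each side.
- keeper (a joint): Angle (rad) of the sprung steel keeper, hinged about the clamp's y at x -70, z 75 mm. 0: parked, leaning 0.6 rad back from upright to -x; grows as it swings up and over to +x (0.6 upright, 2.17 level, 2.35 end of travel). The spring pulls it back below 0.95 and snaps it down above. On the mould it stops at 1.95 to 2.3 and presses on it with about 5.5 N, 70 mm from the hinge.
- bar (a point): Middle of the red cross bar at the keeper's free end, 115 mm from the hinge; 13 mm thick, 67 mm long, along the clamp's y. Parked: x -135, z 170 mm in the clamp's frame; pushing it off its stop takes 4 to 6 N, less on the way to the dead point. Closed: near x +45 mm, clear of the nest; pressing the bed down there takes about 8 to 10 N, rising steeply once the bed bottoms.
- bed (a joint): How far the bed has been pressed down (m): 0 raised, 0.008 bottomed on its hard stop; starts at 0 to 0.001. It slides under about 20 N on its face and stays where it is left.
- mat: blue fabric mat 130x130x3 mm fixed to the bench, on which the mould lies at the start. Origin: centre of its underside.
- tin: flat round white tin, 68 mm wide, 13 high; bystander. Origin: centre of the underside.
- tape: roll of tan tape, 72 mm wide, 18 high; bystander. Origin: centre of the underside.
- dapping_block: tan cube with round hollows, 42 mm; bystander. Origin: centre of the underside.
- pliers: flat pliers with black grips, 135 mm long; bystander. Origin: centre of the underside.
- scriber: black-handled scriber, 140 mm long, 9 thick; bystander. Origin: centre of the underside.
Not all that is in view belongs to the job. Of the things that look like the mould, the largest one is meant.

How it is judged:
By the outcome, as a careful person would: the job done as asked, in the order asked, and still so for the second after the job is handed in, with the robot touching nothing.
It also fails if it takes over 72 s, if anything falls off the work surface, if the arm or the gripper's body presses on something with over 40 N, if the wrist force passes 120 N, or if a joint passes its speed limit or range.

## Working session

There is one attempt and no reset: what is moved stays moved. The work goes in short steps, Python scripts to look and compute and a tool call to move; the robot and the scene stay as the last step left them, time stands still between calls to the robot, and variables do not carry over. Pictures are saved under pics/ and viewed, and the job is handed in when it is done.

Besides the shell and the picture viewer there is one more tool, called after "Request:" as name(argument=value, ...) on one line, values as JSON. send_rows: Moves the arm, as the interface text tells. Its arguments: {"type":"object","properties":{"moves":{"type":"array"},"hand":{"type":"number"},"newtons":{"type":"number"}},"required":["moves"]}

```bash
mkdir -p pics; python3 - <<'E'
from bench import r
import cv2,pickle
for n in("scene","top"):
    f=r.grab_frame(n); cv2.imwrite(f"pics/{n}0.png",f["img"][:,:,::-1]); pickle.dump(f,open(f"{n}0.pkl","wb"))
    print(n,f["mtx"].round(1).tolist(),f["world_to_cam"].round(3).tolist(),f.keys())
print(r.get_obs(),r.grasp_offset)
E
```

```text
scene [[515.0, 0.0, 280.2], [0.0, 515.0, 216.3], [0.0, 0.0, 1.0]] [[-0.495, -0.869, 0.01, 0.319], [0.521, -0.287, 0.804, -0.383], [-0.695, 0.403, 0.595, -1.507], [0.0, 0.0, 0.0, 1.0]] dict_keys(['img', 'mtx', 'world_to_cam'])
top [[384.9, 0.0, 276.1], [0.0, 384.9, 204.1], [0.0, 0.0, 1.0]] [[-0.016, -1.0, -0.005, 0.052], [0.985, -0.017, 0.171, -0.548], [-0.171, -0.002, 0.985, -1.074], [0.0, 0.0, 0.0, 1.0]] dict_keys(['img', 'mtx', 'world_to_cam'])
{'clock': 0.1, 'joints': array([ 1.16687487,  0.47774325,  0.02233081,  1.55630515, -0.01150463,
        1.10933846, -0.08308738]), 'qvel': array([-1.97347461e-03, -1.14315861e-03, -2.04378601e-04, -3.35030331e-03,
        6.47524149e-04,  4.73708685e-05,  1.77262657e-03]), 'tau': array([ 3.96697797e-03, -5.97762251e+01,  1.61343042e+00, -2.81956208e+01,
        1.28101098e-02,  5.00879265e-03,  3.31980152e-05]), 'tcp_pos': array([ 0.19662584, -0.64517887,  0.23042545]), 'orientation': array([-3.10567031e+00, -4.62807469e-01,  5.58881141e-04]), 'contact_force': array([ 0.30879796,  0.4876001 , -0.80034245]), 'moment': array([0.00714541, 0.0057937 , 0.06110863]), 'grip_width': 0.08535809324169641} 0.0187
```

View pics/scene0.png

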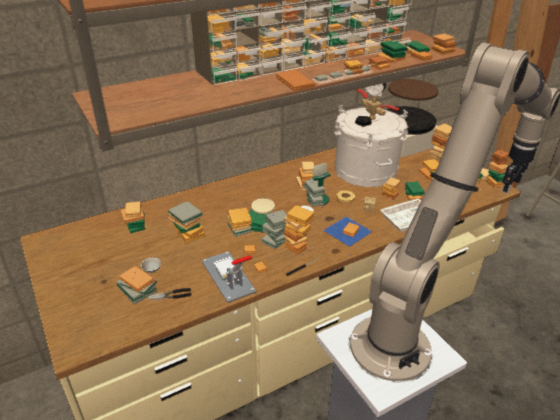

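View pics/top0.png

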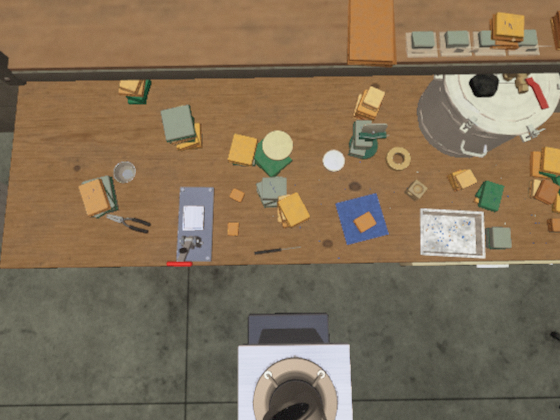

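```bash
cat > h.py <<'E'
import numpy as np,cv2,pickle
from bench import r
def grab(n,tag):
    f=r.grab_frame(n); pickle.dump(f,open(f"{n}{tag}.pkl","wb")); return f
def load(n,tag): return pickle.load(open(f"{n}{tag}.pkl","rb"))
def proj(f,P):
    P=np.atleast_2d(P); c=P@f["world_to_cam"][:3,:3].T+f["world_to_cam"][:3,3]
    return np.c_[c[:,0]/-c[:,2],-c[:,1]/-c[:,2]]@f["mtx"][:2,:2].T+f["mtx"][:2,2]
def unproj(f,px,z):
    px=np.atleast_2d(px).astype(float); M=f["world_to_cam"]; R=M[:3,:3]; o=-R.T@M[:3,3]
    d=(px-f["mtx"][:2,2])/np.diag(f["mtx"])[:2]
    D=np.c_[d[:,0],-d[:,1],-np.ones(len(d))]@R
    return o+D*((z-o[2])/D[:,2])[:,None]
def crop(f,x0,y0,x1,y1,s,name):
    cv2.imwrite(f"pics/{name}.png",cv2.resize(f["img"][y0:y1,x0:x1,::-1],None,fx=s,fy=s,interpolation=cv2.INTER_CUBIC))
E
python3 - <<'E'
from h import *
t=load("top","0"); s=load("scene","0")
crop(t,160,170,260,275,5,"c_clamp_t"); crop(t,325,180,400,255,7,"c_mat_t")
crop(s,190,220,290,320,5,"c_clamp_s"); crop(s,310,205,390,260,7,"c_mat_s")
E
```

```text
(no output)
```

View pics/c_clamp_t.png

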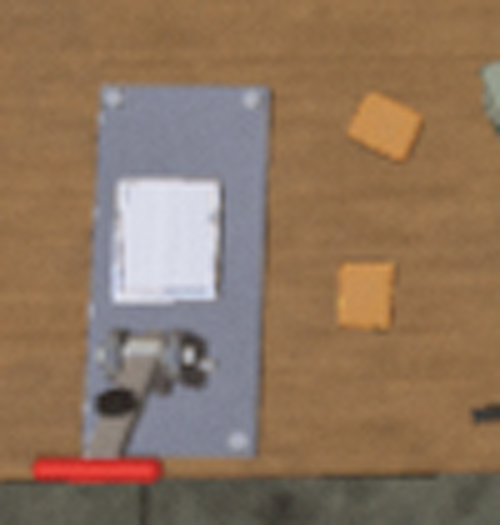

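View pics/c_mat_t.png

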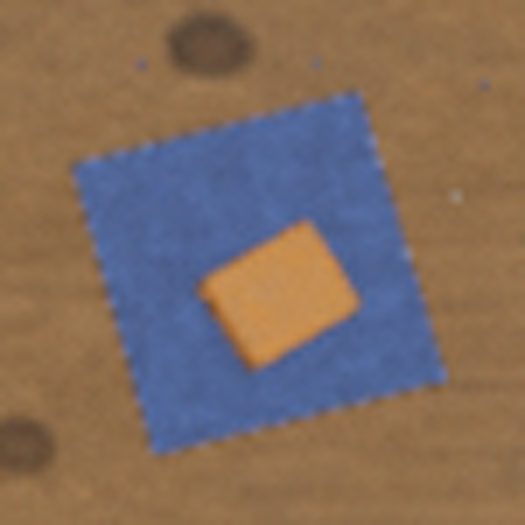

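View pics/c_clamp_s.png

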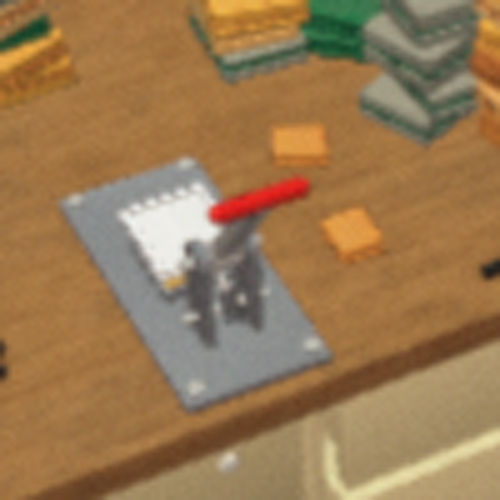

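View pics/c_mat_s.png

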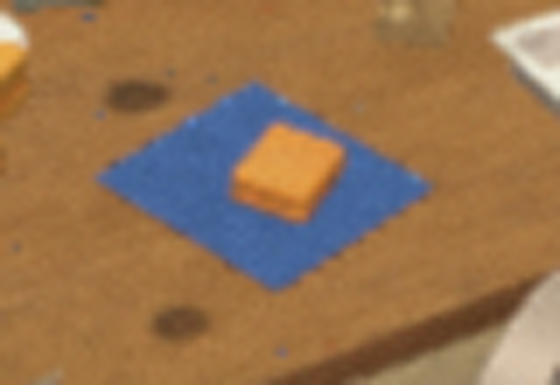

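```bash
cat >> h.py <<'E'
from scipy.optimize import least_squares,minimize
def Rz(a): return np.array([[np.cos(a),-np.sin(a),0],[np.sin(a),np.cos(a),0],[0,0,1]])
def orange(f,roi):
    hsv=cv2.cvtColor(f["img"],cv2.COLOR_RGB2HSV); 
    m=((hsv[...,0]<25)&(hsv[...,1]>120)&(hsv[...,2]>90)).astype(np.uint8)
    k=np.zeros_like(m); x0,y0,x1,y1=roi; k[y0:y1,x0:x1]=m[y0:y1,x0:x1]; return k
def boxsil(f,p,dims,z0,S=8):
    x,y,a=p; dx,dy,dz=dims
    P=np.array([[sx*dx/2,sy*dy/2,z] for sx in(-1,1) for sy in(-1,1) for z in(z0,z0+dz)])@Rz(a).T+[x,y,0]
    h=cv2.convexHull(proj(f,P).astype(np.float32))[:,0]
    return h
def silcost(p,fs,ms,dims,z0):
    c=0
    for f,m in zip(fs,ms):
        h=boxsil(f,p,dims,z0); S=6
        ys,xs=np.nonzero(m); x0,y0,x1,y1=xs.min()-12,ys.min()-12,xs.max()+13,ys.max()+13
        im=np.zeros(((y1-y0)*S,(x1-x0)*S),np.uint8)
        cv2.fillPoly(im,[np.round(((h+0.5-[x0,y0])*S)*16).astype(np.int32)],255,shift=4)
        a=cv2.resize(im,(x1-x0,y1-y0),interpolation=cv2.INTER_AREA)/255.
        c+=np.abs(a-m[y0:y1,x0:x1]).sum()
    return c
E
python3 - <<'E'
from h import *
t=load("top","0"); s=load("scene","0")
mt=orange(t,(340,200,392,245)); ms=orange(s,(335,217,365,240))
for f in (mt,ms):
    ys,xs=np.nonzero(f); print(xs.min(),xs.max(),ys.min(),ys.max(),f.sum())
c=unproj(t,np.array([[308,220],[360,300],[258,370],[203,285]])/7+[325,180],0.026)
print("top corners",c.round(4),np.linalg.norm(c-np.roll(c,-1,0),axis=1).round(4),c.mean(0))
for fs,mm in(([t,s],[mt,ms]),([t],[mt]),([s],[ms])):
    best=None
    for a0 in np.linspace(0,np.pi,12,endpoint=False):
        q=minimize(silcost,[*c.mean(0)[:2],a0],args=(fs,mm,(.046,.056,.023),.003),method="Nelder-Mead",options=dict(initial_simplex=np.array([[0,0,0],[.004,0,0],[0,.004,0],[0,0,.2]])+[*c.mean(0)[:2],a0]))
        if best is None or q.fun<best.fun: best=q
    print(best.x.round(4),best.fun)
# clamp
pl=np.array([[.1,.052],[.1,-.052],[-.125,-.052],[-.125,.052]])
ne=np.array([[.036,.03],[.036,-.03],[-.036,-.03],[-.036,.03]])
pt=np.array([[103,86],[271,88],[255,455],[83,455]])/5+[160,170]
nt=np.array([[118,180],[219,180],[217,299],[113,303]])/5+[160,170]
ps=np.array([[62,203],[195,158],[330,357],[190,408]])/5+[190,220]
def pr(p,which):
    R=Rz(p[2]); o=[]
    A=np.c_[pl,np.full(4,.01)]@R.T+[p[0],p[1],0]; B=np.c_[ne,np.full(4,p[3])]@R.T+[p[0],p[1],0]
    if 't' in which: o+= [proj(t,A)-pt]
    if 'n' in which: o+= [proj(t,B)-nt]
    if 's' in which: o+= [proj(s,A)-ps]
    return np.array(o).ravel()
print(unproj(t,nt,.044).round(4).tolist(), unproj(t,pt,.01).round(4).tolist(),unproj(s,ps,.01).round(4).tolist())
for w in('tns','t','n','s'):
    q=least_squares(lambda p:np.r_[pr(p,w),(p[3]-.045)/.002],[.55,.2,0,.045]); print(w,q.x.round(4),q.fun.round(1))
E
```

```text
340 391 200 244 760
335 364 217 239 243
top corners [[ 0.5255 -0.2315  0.026 ]
 [ 0.4912 -0.2513  0.026 ]
 [ 0.4625 -0.2069  0.026 ]
 [ 0.4986 -0.1858  0.026 ]] [0.0397 0.0529 0.0419 0.053 ] [ 0.49445821 -0.21887067  0.026     ]
[ 0.4967 -0.2177  0.599 ] 731.070588235294
[ 0.4969 -0.2165  3.6469] 567.1882352941177
[ 0.5033 -0.2253  0.7251] 157.41960784313727
[[0.5479, 0.3131, 0.044], [0.5469, 0.254, 0.044], [0.4771, 0.254, 0.044], [0.4758, 0.3142, 0.044]] [[0.6119, 0.3321, 0.01], [0.6089, 0.2299, 0.01], [0.3884, 0.2367, 0.01], [0.3901, 0.3379, 0.01]] [[0.6081, 0.3322, 0.01], [0.6071, 0.231, 0.01], [0.3843, 0.2389, 0.01], [0.3872, 0.3375, 0.01]]
tns [ 0.5117  0.2838 -0.0262  0.0449] [-0.3 -0.4  0.2 -0.5  0.5  1.  -0.4  0.7  0.  -0.3  0.3 -0.1 -0.3  0.7
 -0.3 -0.3 -0.8 -0.7  0.1 -0.7  0.9 -0.6 -0.6 -0.  -0. ]
t [ 0.5125  0.2838 -0.0272  0.045 ] [-0.3 -0.6  0.3 -0.7  0.5  0.8 -0.4  0.4  0. ]
n [ 0.5118  0.2836 -0.003   0.045 ] [-0.2 -0.1  0.1 -0.3  0.   0.4  0.1 -0.1 -0. ]
s [ 0.5095  0.2844 -0.0295  0.045 ] [-0.7 -0.4  0.3 -0.3  1.  -0.1 -0.6  0.5  0. ]
```

```bash
python3 - <<'E'
from h import *
t=load("top","0"); s=load("scene","0")
for f,pts in((t,[(365,222),(360,228),(345,245),(335,205),(356,224)]),(s,[(351,228),(349,234),(330,252)])):
    hsv=cv2.cvtColor(f["img"],cv2.COLOR_RGB2HSV)
    for p in pts: print(p,f["img"][p[1],p[0]],hsv[p[1],p[0]])
E
cat >> h.py <<'E'
def orange2(f,c,rad=16):
    # not blue, within rad of c, i.e. on the mat
    i=f["img"].astype(int); m=((i[...,0]-i[...,2])>20).astype(np.uint8)
    k=np.zeros_like(m); cv2.circle(k,c,rad,1,-1); return m&k
E
python3 - <<'E'
from h import *
t=load("top","0"); s=load("scene","0")
mt=orange2(t,(365,222),15); ms=orange2(s,(351,229),12)
print(mt.sum(),ms.sum())
for fs,mm in(([t,s],[mt,ms]),([t],[mt]),([s],[ms])):
  for dims in((.046,.056,.023),(.042,.054,.023)):
    best=None
    for a0 in np.linspace(0,np.pi,12,endpoint=False):
        q=minimize(silcost,[.495,-.219,a0],args=(fs,mm,dims,.003),method="Nelder-Mead",options=dict(initial_simplex=np.array([[0,0,0],[.004,0,0],[0,.004,0],[0,0,.2]])+[.495,-.219,a0]))
        if best is None or q.fun<best.fun: best=q
    print(best.x.round(4),best.fun,dims)
E
```

```text
(365, 222) [196 141  85] [ 15 144 196]
(360, 228) [188 136  80] [ 16 146 188]
(345, 245) [148 112  77] [ 15 122 148]
(335, 205) [129 109 109] [  0  40 129]
(356, 224) [169 113  61] [ 14 163 169]
(351, 228) [226 158  79] [ 16 166 226]
(349, 234) [181 111  54] [ 13 179 181]
(330, 252) [164 114  65] [ 15 154 164]
287 194
[ 0.4967 -0.2192  0.5601] 116.38431372549019 (0.046, 0.056, 0.023)
[ 0.4968 -0.2185  3.6829] 89.6156862745098 (0.042, 0.054, 0.023)
[ 0.4964 -0.2184  3.6788] 41.682352941176475 (0.046, 0.056, 0.023)
[ 0.4964 -0.2187  0.4883] 29.866666666666667 (0.042, 0.054, 0.023)
[ 0.4998 -0.2214  0.6342] 69.40392156862745 (0.046, 0.056, 0.023)
[ 0.4992 -0.2207  0.5493] 55.94117647058823 (0.042, 0.054, 0.023)
```

```bash
cat >> h.py <<'E'
from scipy.spatial.transform import Rotation as Ro
def state(o=None):
    o=o or r.get_obs(); R=Ro.from_rotvec(o["orientation"]).as_matrix()
    print("t %.2f tcp %s yawy %.4f tilt %.4f F %s w %.4f q7 %.2f"%(o["clock"],(o["tcp_pos"]*1000).round(1),np.arctan2(R[1,1],R[0,1]),np.arccos(-R[2,2]),o["contact_force"].round(2),o["grip_width"],o["joints"][6])); return o["tcp_pos"],R
def go(x,y,z,yaw):
    p,R=state(); d=R.T@(np.array([x,y,z])-p)*1000
    t=-(yaw-np.arctan2(R[1,1],R[0,1])); t=(t+np.pi)%(2*np.pi)-np.pi
    print("shift",d.round(1),"turn",np.degrees(t).round(1))
E
python3 - <<'E'
from h import *
go(.4968,-.2185,.11,-1.02)
E
```

```text
t 0.10 tcp [ 196.6 -645.2  230.4] yawy -1.2749 tilt 0.0017 F [ 0.31  0.49 -0.8 ] w 0.0854 q7 -0.08
shift [ 411.6 -320.4  120.9] turn -14.6
```

Candidates for the mould (top view): the one on the blue mat (365,222), and small orange pieces on the bench (237,195) and (233,229). The other orange shapes are stacked blocks. I choose the one on the mat: it is the largest, about 53x41 mm seen against about 30 mm for the others, and the crop confirms it.

Request:
send_rows(moves=[30,-23,0,-1,78,-60,5,-3,130,-100,10,-5,180,-140,15,-7,231,-180,30,-9,282,-220,60,-11,334,-260,90,-13,385,-300,110,-14.6], hand=0, newtons=20)

```text
clock: 1.1
tcp_pos: [0.4603, -0.2701, 0.131]
orientation: [-3.023, -0.855, 0.001]
contact_force: [0.5, -0.1, -0.2]
grip_width: 0.0857
```

```bash
python3 - <<'E'
from h import *
go(.4968,-.2185,.007,-1.02)
E
```

```text
t 1.10 tcp [ 460.3 -270.1  131. ] yawy -1.0198 tilt 0.0006 F [ 0.45 -0.06 -0.24] w 0.0857 q7 -0.70
shift [ 58.2 -24.8 124. ] turn 0.0
```

Request:
send_rows(moves=[25,-10,0,0,31,-13,20,0,31,-13,40,0,31,-13,40,0,31,-13,40,0])

```text
clock: 1.72
tcp_pos: [0.4797, -0.2446, 0.0925]
orientation: [3.023, 0.853, 0.0]
contact_force: [0.3, 0.3, -0.6]
grip_width: 0.0853
```

```bash
python3 - <<'E'
from h import *
go(.4968,-.2185,.007,-1.02)
f=grab("scene","1"); crop(f,300,180,400,260,7,"s1")
E
```

```text
t 1.73 tcp [ 479.7 -244.6   92.5] yawy -1.0206 tilt 0.0003 F [ 0.28  0.31 -0.59] w 0.0853 q7 -0.78
shift [ 28.2 -13.3  85.5] turn -0.0
```

View pics/s1.png

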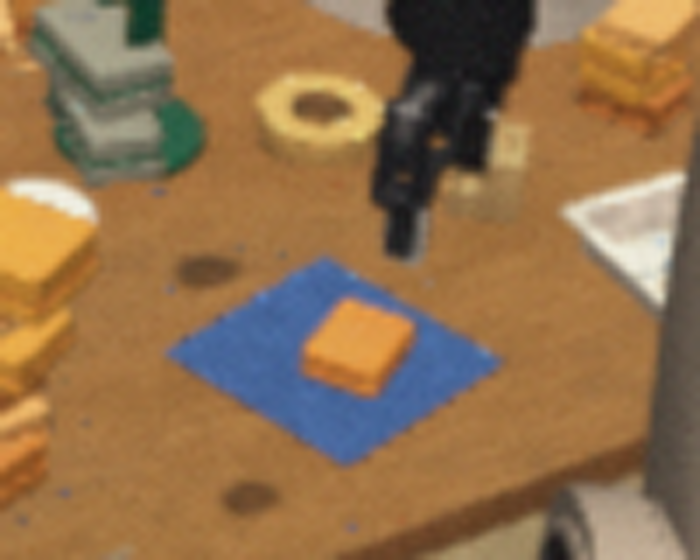

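Request:
send_rows(moves=[14,-7,0,0,28,-13,10,0,28,-13,35,0,28,-13,60,0,28,-13,78,0,28,-13,85,0,28,-13,85,0])

```text
clock: 2.65
tcp_pos: [0.4967, -0.2184, 0.0068]
orientation: [-3.023, -0.854, 0.0]
contact_force: [-0.5, -0.3, 1.1]
grip_width: 0.0859
```

```bash
python3 - <<'E'
from h import *
go(.4968,-.2185,.007,-1.02)
print(unproj(load("top","0"),[[417,189],[398,158],[270,250]],.02))
f=grab("scene","2"); crop(f,300,180,400,260,7,"s2")
E
```

```text
t 2.65 tcp [ 496.7 -218.4    6.8] yawy -1.0200 tilt 0.0004 F [-0.5  -0.29  1.06] w 0.0859 q7 -0.88
shift [-0.   0.1 -0.2] turn 0.0
[[ 0.59203744 -0.38057104  0.02      ]
 [ 0.68931402 -0.33043196  0.02      ]
 [ 0.41723622  0.06274714  0.02      ]]
```

View pics/s2.png

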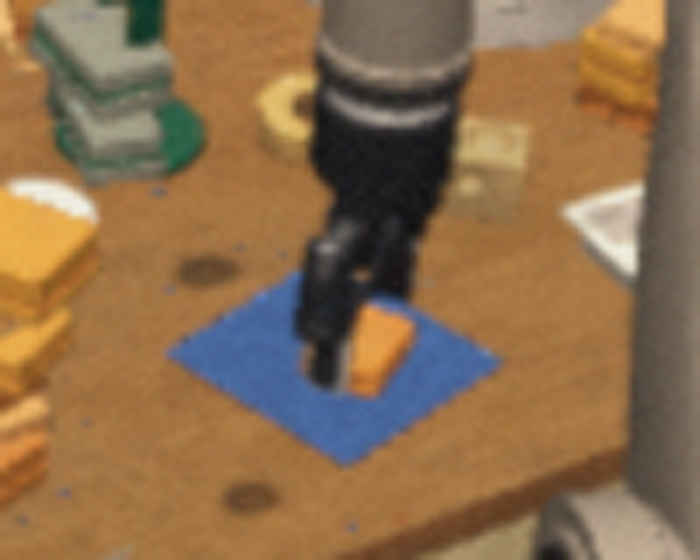

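Fingers straddle the mould around crop (360,345), mould in between. Squeezing its long side to centre it.

Request:
send_rows(moves=[0,0,0,0,0,0,0,0,0,0,0,0,0,0,0,0,0,0,0,0,0,0,0,0], hand=1, newtons=20)

```text
clock: 3.45
tcp_pos: [0.4971, -0.2189, 0.0079]
orientation: [3.023, 0.853, 0.002]
contact_force: [-0.1, 0.9, 5.3]
grip_width: 0.0544
```

```bash
python3 - <<'E'
from h import *
state()
E
```

```text
t 3.45 tcp [ 497.1 -218.9    7.9] yawy -1.0206 tilt 0.0013 F [-0.12  0.89  5.32] w 0.0544 q7 -0.88
```

Request:
send_rows(moves=[0,0,0,0,0,0,0,0,0,0,0,0,0,0,0,0,0,0,-10,0,0,0,-20,-6,0,0,-22,-16,0,0,-22,-26], hand=0)

```text
clock: 4.45
tcp_pos: [0.4971, -0.2189, 0.03]
orientation: [2.748, 1.519, 0.001]
contact_force: [0.8, -0.3, 0.1]
grip_width: 0.0854
```

Request:
send_rows(moves=[0,0,0,-10,0,0,0,-20,0,0,0,-30,0,0,0,-40,0,0,0,-50,0,0,0,-60,0,0,0,-64,0,0,0,-64])

```text
clock: 5.45
tcp_pos: [0.4967, -0.219, 0.0295]
orientation: [1.535, 2.74, -0.0]
contact_force: [-0.5, -0.3, 0.8]
grip_width: 0.0853
```

```bash
python3 - <<'E'
from h import *
go(.4967,-.2185,.008,-1.02+np.pi/2)
t=grab("top","3"); f=grab("scene","3"); crop(f,300,180,400,260,7,"s3"); crop(t,325,180,400,255,7,"t3")
E
```

```text
t 5.45 tcp [ 496.7 -219.    29.5] yawy 0.5493 tilt 0.0005 F [-0.45 -0.27  0.78] w 0.0853 q7 0.40
shift [ 0.5  0.3 21.5] turn -0.1
```

View pics/s3.png

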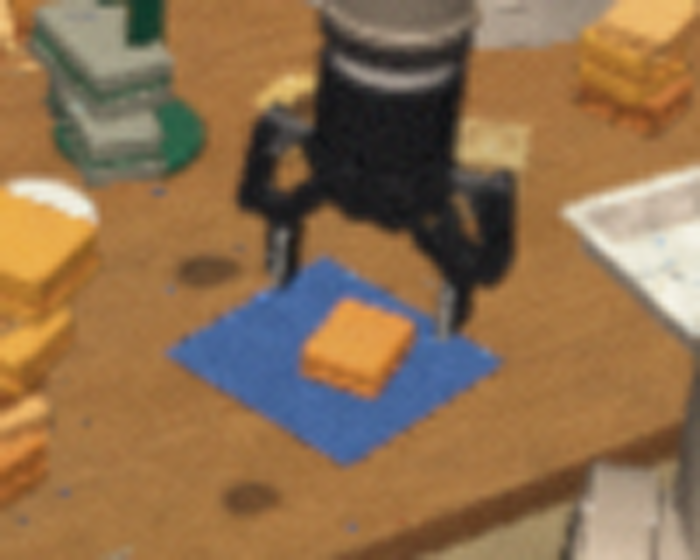

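Request:
send_rows(moves=[0,0,11,0,0,0,21.5,0,0,0,21.5,0,0,0,21.5,0])

```text
clock: 6.05
tcp_pos: [0.4966, -0.2185, 0.0073]
orientation: [-1.534, -2.741, -0.0]
contact_force: [-0.3, -0.6, 0.1]
grip_width: 0.0852
```

Request:
send_rows(moves=[0,0,0,0,0,0,0,0,0,0,0,0,0,0,0,0,0,0,0,0,0,0,0,0], hand=1, newtons=28)

```text
clock: 6.8
tcp_pos: [0.4968, -0.2187, 0.008]
orientation: [1.534, 2.741, -0.0]
contact_force: [-1.4, 0.2, 5.9]
grip_width: 0.0434
```

```bash
python3 - <<'E'
from h import *
state()
E
```

```text
t 6.80 tcp [ 496.8 -218.7    8. ] yawy 0.5505 tilt 0.0006 F [-1.39  0.2   5.85] w 0.0434 q7 0.37
```

Request:
send_rows(moves=[0,0,-20,0,0,0,-70,0,0,0,-120,0,0,0,-170,0,0,0,-205,0,0,0,-215,0,0,0,-215,0])

```text
clock: 7.68
tcp_pos: [0.4965, -0.2187, 0.2228]
orientation: [1.534, 2.741, -0.0]
contact_force: [0.6, 0.3, -0.7]
grip_width: 0.0437
```

```bash
python3 - <<'E'
from h import *
go(.512,.2838,.22,1.545)
f=grab("scene","4"); crop(f,200,150,400,300,4,"s4")
E
```

```text
t 7.67 tcp [ 496.5 -218.7  222.8] yawy 0.5505 tilt 0.0008 F [ 0.62  0.35 -0.68] w 0.0437 q7 0.60
shift [420.1 276.1   2.5] turn -57.0
```

View pics/s4.png

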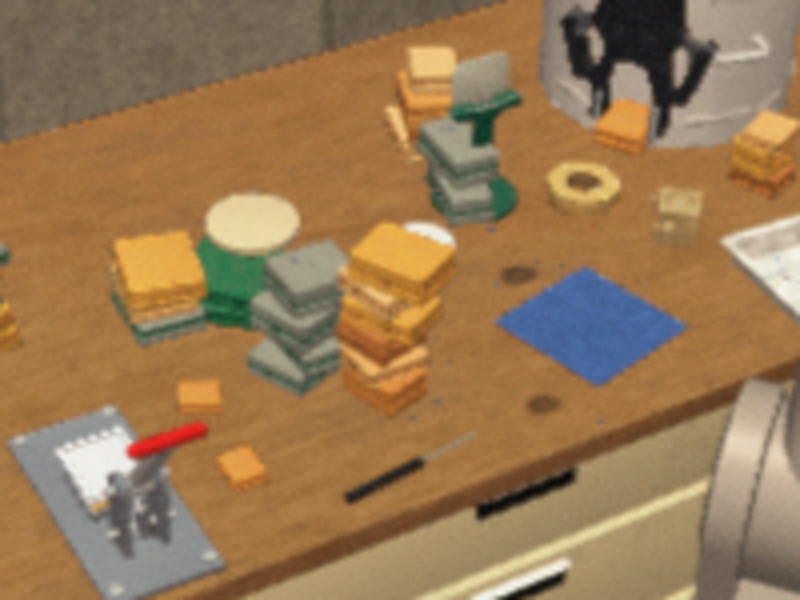

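Request:
send_rows(moves=[25,16,-5,-4,63,41,-5,-11,105,69,-5,-18,147,97,-5,-25,189,124,-5,-32,231,152,-5,-39,273,179,-5,-46,315,207,-5,-53])

```text
clock: 8.72
tcp_pos: [0.5067, 0.1604, 0.2265]
orientation: [-0.139, -3.137, 0.0]
contact_force: [1.0, 0.4, -0.2]
grip_width: 0.0432
```

Request:
send_rows(moves=[0,0,0,0,0,0,0,0,0,0,0,0])

```text
clock: 9.1
tcp_pos: [0.508, 0.1567, 0.2269]
orientation: [-0.152, -3.137, 0.002]
contact_force: [-0.6, -0.1, -0.9]
grip_width: 0.0432
```

```bash
python3 - <<'E'
from h import *
go(.512,.2838,.13,1.545)
E
```

```text
t 9.10 tcp [508.  156.7 226.9] yawy 1.4737 tilt 0.0015 F [-0.58 -0.09 -0.92] w 0.0432 q7 0.69
shift [  8.3 127.   96.8] turn -4.1
```

Request:
send_rows(moves=[2,30,0,-1,4,70,0,-2,8,110,0,-4,8.3,127,20,-4.1,8.3,127,60,-4.1,8.3,127,95,-4.1,8.3,127,112,-4.1,8.3,127,117,-4.1])

```text
clock: 10.1
tcp_pos: [0.5122, 0.2844, 0.1099]
orientation: [-0.039, -3.141, 0.001]
contact_force: [-0.7, -1.1, -0.5]
grip_width: 0.0434
```

```bash
python3 - <<'E'
from h import *
go(.512,.2838,.06,1.545)
f=grab("scene","5"); crop(f,190,200,290,300,6,"s5")
t=grab("top","5"); crop(t,150,140,250,265,6,"t5")
E
```

```text
t 10.10 tcp [512.2 284.4 109.9] yawy 1.5459 tilt 0.0010 F [-0.68 -1.12 -0.49] w 0.0434 q7 0.42
shift [ 0.1 -0.6 49.9] turn 0.1
```

View pics/s5.png

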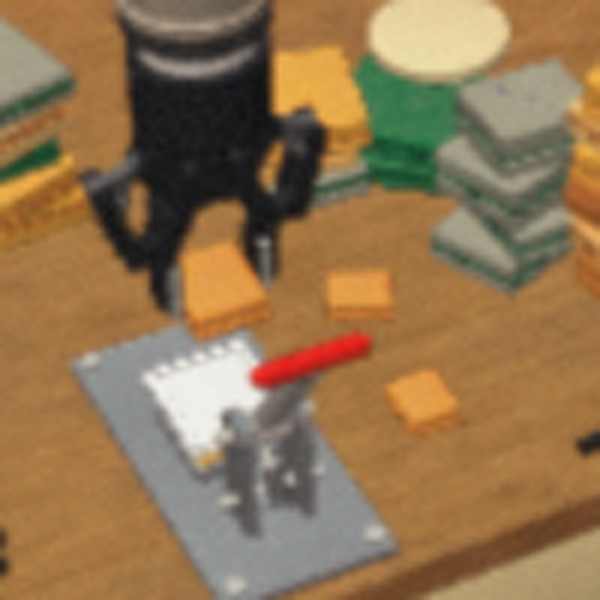

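View pics/t5.png

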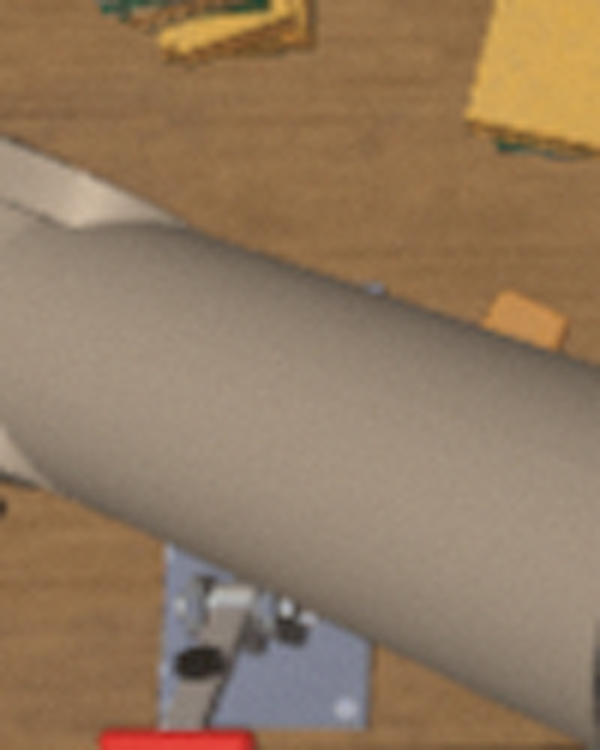

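```bash
python3 - <<'E'
from h import *
s=load("scene","5")
i=s["img"].astype(int); m=((i[...,0]-i[...,2])>70).astype(np.uint8); k=np.zeros_like(m)
x0,y0,x1,y1=190+176//6,200+238//6,190+275//6,200+340//6; k[y0:y1,x0:x1]=m[y0:y1,x0:x1]
# keep largest comp
n,l,st,_=cv2.connectedComponentsWithStats(k); k=(l==1+np.argmax(st[1:,4])).astype(np.uint8); print(k.sum())
for z0 in(.1045,):
  q=minimize(silcost,[.512,.284,-.026],args=([s],[k],(.046,.056,.023),z0),method="Nelder-Mead",options=dict(initial_simplex=np.array([[0,0,0],[.004,0,0],[0,.004,0],[0,0,.1]])+[.512,.284,-.026]))
  print(q.x.round(4),q.fun,silcost([.5122,.2844,-.026],[s],[k],(.046,.056,.023),z0))
im=s["img"][:,:,::-1].copy(); S=6
im=cv2.resize(im[200:300,190:290],None,fx=S,fy=S,interpolation=cv2.INTER_CUBIC)
def dr(P,c):
    p=np.round(((proj(s,P)+.5-[190,200])*S)).astype(int); cv2.polylines(im,[p],True,c,1)
R=Rz(-.026)
def rect(a,b,z,o): return np.array([[a,b,z],[a,-b,z],[-a,-b,z],[-a,b,z]])@R.T+[*o,0]
dr(rect(.028,.023,.1045,(.5122,.2844)),(0,255,0));dr(rect(.028,.023,.1275,(.5122,.2844)),(0,255,0))
dr(rect(.036,.03,.045,(.512,.2838)),(255,0,0))
dr(np.array([[.1,.052,.01],[.1,-.052,.01],[-.125,-.052,.01],[-.125,.052,.01]])@R.T+[.512,.2838,0],(0,0,255))
cv2.imwrite("pics/o5.png",im)
E
```

```text
212
[ 0.5157  0.2776 -0.4109] 87.85882352941177 121.15294117647059
```

View pics/o5.png

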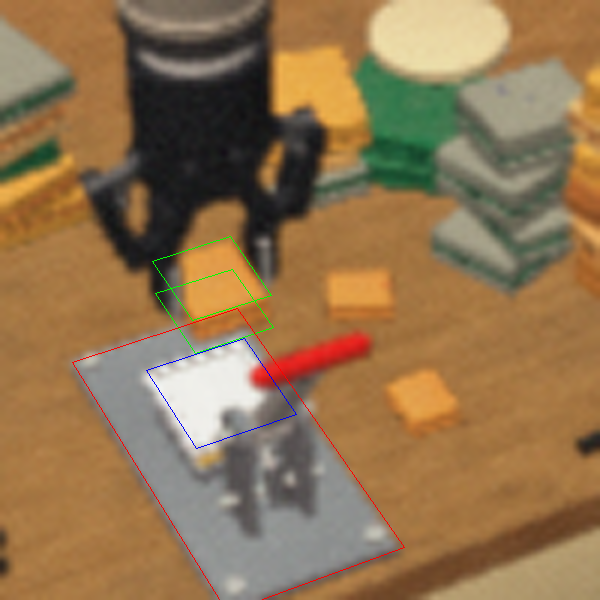

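```bash
python3 - <<'E'
from h import *
out=[]
for n,c in(("scene",(351,229)),("top",(365,222))):
  f=load(n,"0"); S=12; x0,y0=c[0]-24,c[1]-24
  base=cv2.resize(f["img"][y0:y0+48,x0:x0+48,::-1],None,fx=S,fy=S,interpolation=cv2.INTER_NEAREST)[:560,:]
  im=base.copy()
  R=Rz(.55); o=[.497,-.2187,0]
  for h,col in((.003,(0,255,0)),(.014,(255,255,0)),(.026,(0,0,255))):
    P=np.array([[.023,.028,h],[.023,-.028,h],[-.023,-.028,h],[-.023,.028,h]])@R.T+o
    p=np.round((proj(f,P)+.5-[x0,y0])*S).astype(int); cv2.polylines(im,[p],True,col,1)
  out.append(im)
cv2.imwrite("pics/o0.png",cv2.resize(np.hstack(out),(800,389)))
E
```

```text
(no output)
```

View pics/o0.png

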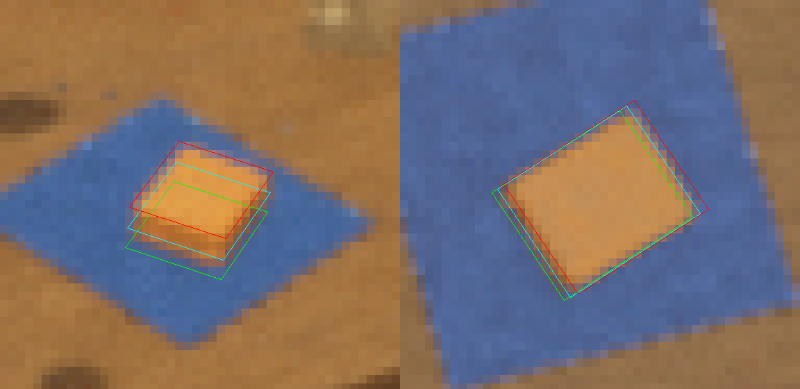

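Request:
send_rows(moves=[0,-0.5,15,0,0,-0.5,30,0,0,-0.5,42,0,0,-0.5,48,0,0,-0.5,50,0,0,-0.5,50,0])

```text
clock: 10.95
tcp_pos: [0.5121, 0.285, 0.0606]
orientation: [0.037, 3.141, 0.0]
contact_force: [-0.4, 0.4, -0.1]
grip_width: 0.0435
```

```bash
python3 - <<'E'
from h import *
go(.512,.2838,.05,1.545)
E
```

```text
t 10.95 tcp [512.1 285.   60.6] yawy 1.5473 tilt 0.0003 F [-0.37  0.36 -0.11] w 0.0435 q7 0.37
shift [ 0.1 -1.2 10.6] turn 0.1
```

```bash
cat >> h.py <<'E'
def avg(n=5,tag="a"):
    P=[];F=[];Y=[]
    for i in range(n):
        grab("scene",tag); o=r.get_obs(); P.append(o["tcp_pos"]); F.append(o["contact_force"]); R=Ro.from_rotvec(o["orientation"]).as_matrix(); Y.append(np.arctan2(R[1,1],R[0,1]))
    print("t %.2f"%o["clock"],"tcp",(np.mean(P,0)*1000).round(2),"sd",(np.std(P,0)*1000).round(2),"F",np.mean(F,0).round(2),"sd",np.std(F,0).round(2),"yaw",np.mean(Y).round(4))
E
python3 - <<'E'
from h import *
avg(5,"6"); f=load("scene","6"); crop(f,190,200,290,300,6,"s6")
E
```

```text
t 11.20 tcp [512.24 285.02  60.87] sd [0.02 0.05 0.03] F [-0.37 -0.18 -0.93] sd [0.42 0.51 0.27] yaw 1.5472
```

View pics/s6.png

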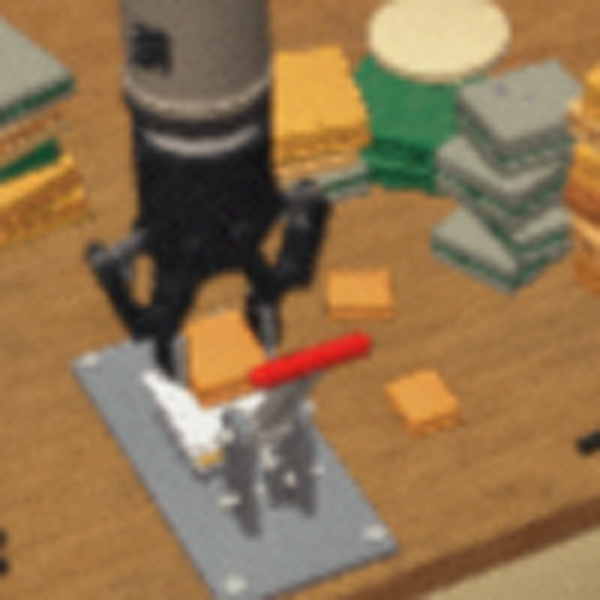

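```bash
python3 - <<'E'
from h import *
a=[]
for tag,c in(("0",(351,231)),("4",(356,182)),("6",(228,262))):
  f=load("scene",tag); a.append(cv2.resize(f["img"][c[1]-14:c[1]+14,c[0]-14:c[0]+14,::-1],(266,266),interpolation=cv2.INTER_NEAREST))
cv2.imwrite("pics/z.png",np.hstack(a))
E
```

```text
(no output)
```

View pics/z.png

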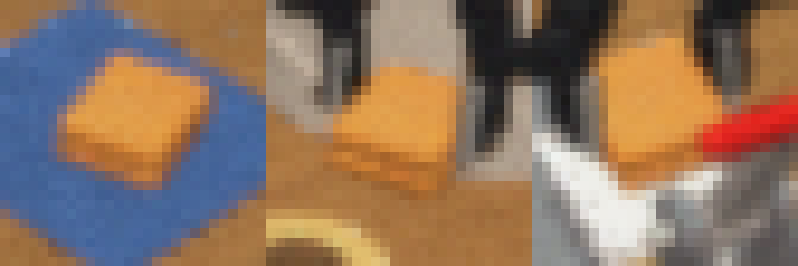

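Request:
send_rows(moves=[0,-1.2,2,0,0,-1.2,4,0,0,-1.2,6,0,0,-1.2,7,0,0,-1.2,8,0,0,-1.2,8,0])

```text
clock: 11.95
tcp_pos: [0.512, 0.2836, 0.0524]
orientation: [-0.037, -3.141, 0.0]
contact_force: [-0.8, 0.2, -0.2]
grip_width: 0.0431
```

```bash
python3 - <<'E'
from h import *
avg(3)
E
```

```text
t 12.10 tcp [512.03 283.67  52.54] sd [0.02 0.02 0.02] F [ 0.09  0.08 -0.63] sd [0.22 0.69 0.25] yaw 1.5472
```

Request:
send_rows(moves=[0,0,0.7,0,0,0,1.4,0,0,0,2,0,0,0,2,0])

```text
clock: 12.6
tcp_pos: [0.5119, 0.2836, 0.0504]
orientation: [-0.037, -3.141, 0.0]
contact_force: [-0.3, 0.2, -1.2]
grip_width: 0.0437
```

Request:
send_rows(moves=[0,0,0.5,0,0,0,1,0,0,0,1.5,0,0,0,1.5,0])

```text
clock: 13.1
tcp_pos: [0.512, 0.2836, 0.049]
orientation: [-0.037, -3.141, 0.0]
contact_force: [-0.1, -0.1, -0.4]
grip_width: 0.0432
```

Request:
send_rows(moves=[0,0,0.5,0,0,0,1,0,0,0,1.5,0,0,0,1.5,0])

```text
clock: 13.6
tcp_pos: [0.512, 0.2836, 0.0475]
orientation: [-0.037, -3.141, -0.0]
contact_force: [-0.3, 0.1, -0.5]
grip_width: 0.0438
```

Request:
send_rows(moves=[0,0,0.5,0,0,0,1,0,0,0,1,0])

```text
clock: 13.98
tcp_pos: [0.512, 0.2836, 0.0465]
orientation: [0.037, 3.141, -0.0]
contact_force: [-0.6, -0.1, -1.0]
grip_width: 0.0437
```

Request:
send_rows(moves=[0,0,0.5,0,0,0,1,0,0,0,1,0])

```text
clock: 14.35
tcp_pos: [0.512, 0.2836, 0.0455]
orientation: [-0.037, -3.141, 0.0]
contact_force: [0.3, 0.0, -0.9]
grip_width: 0.0439
```

Request:
send_rows(moves=[0,0,0.5,0,0,0,1,0,0,0,1,0])

```text
clock: 14.72
tcp_pos: [0.512, 0.2836, 0.0445]
orientation: [0.037, 3.141, -0.0]
contact_force: [0.7, 0.6, 0.2]
grip_width: 0.0434
```

Request:
send_rows(moves=[0,0,0.5,0,0,0,1,0,0,0,1,0])

```text
clock: 15.1
tcp_pos: [0.512, 0.2837, 0.0436]
orientation: [0.037, 3.141, -0.0]
contact_force: [-0.3, -1.2, -0.1]
grip_width: 0.0436
```

```bash
python3 - <<'E'
from h import *
avg(3,"7"); f=load("scene","7"); crop(f,190,200,290,300,6,"s7")
E
```

```text
t 15.25 tcp [512.02 283.65  43.59] sd [0.01 0.01 0.01] F [-0.38  0.    0.89] sd [0.3  0.1  0.08] yaw 1.5472
```

View pics/s7.png

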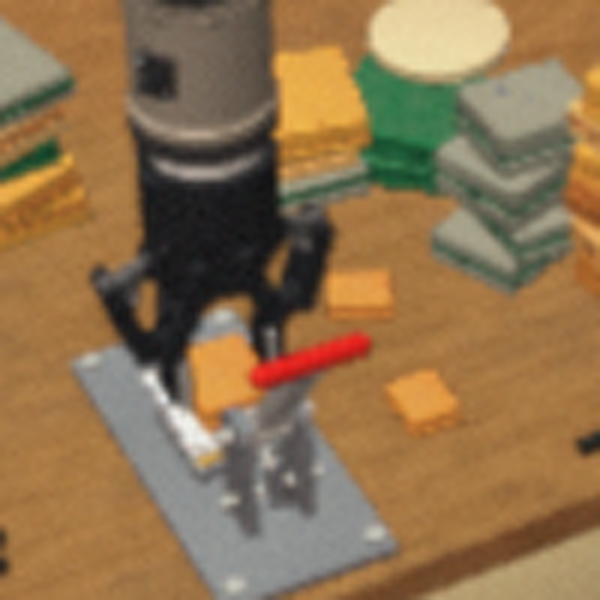

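Request:
send_rows(moves=[0,0,0.5,0,0,0,1,0,0,0,1,0])

```text
clock: 15.62
tcp_pos: [0.5121, 0.2837, 0.0435]
orientation: [0.037, 3.141, -0.001]
contact_force: [-2.4, -1.9, 9.7]
grip_width: 0.0435
```

```bash
python3 - <<'E'
from h import *
avg(3,"8")
E
```

```text
t 15.78 tcp [512.07 283.69  43.51] sd [0.   0.01 0.01] F [-2.19 -2.79  9.87] sd [0.41 0.35 0.18] yaw 1.5472
```

Request:
send_rows(moves=[0,0,-0.8,0,0,0,-0.8,0])

```text
clock: 16.02
tcp_pos: [0.5121, 0.2837, 0.0436]
orientation: [0.037, 3.141, -0.0]
contact_force: [-0.1, -1.5, 3.9]
grip_width: 0.0434
```

Request:
send_rows(moves=[0,0,0,0,0,0,0,0,0,0,0,0,0,0,0,0], hand=0)

```text
clock: 16.52
tcp_pos: [0.512, 0.2837, 0.0432]
orientation: [-0.037, -3.141, -0.0]
contact_force: [-0.4, -0.2, 0.8]
grip_width: 0.0856
```

```bash
python3 - <<'E'
from h import *
avg(2,"9"); f=load("scene","9"); crop(f,190,200,290,300,6,"s9")
state()
E
```

```text
t 16.62 tcp [511.99 283.63  43.25] sd [0.   0.   0.01] F [ 0.2   0.01 -0.12] sd [0.03 0.75 1.05] yaw 1.5472
t 16.62 tcp [512.  283.6  43.3] yawy 1.5472 tilt 0.0001 F [0.17 0.76 0.93] w 0.0857 q7 0.35
```

View pics/s9.png

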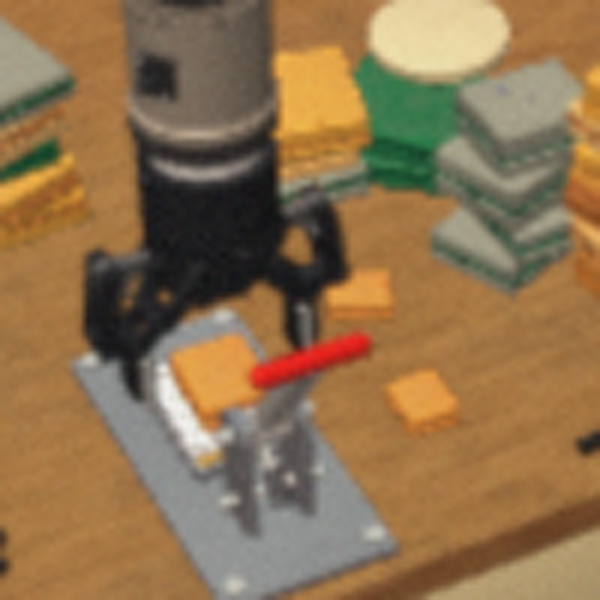

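Request:
send_rows(moves=[0,0,-15,0,0,0,-50,0,0,0,-95,0,0,0,-140,0,0,0,-180,0,0,0,-195,0,0,0,-200,0,0,0,-200,0])

```text
clock: 17.62
tcp_pos: [0.5117, 0.2831, 0.2424]
orientation: [-0.037, -3.14, 0.001]
contact_force: [-0.1, -0.6, -0.4]
grip_width: 0.086
```

```bash
python3 - <<'E'
from h import *
go(.335,.2884,.23,1.545)
E
```

```text
t 17.62 tcp [511.7 283.1 242.4] yawy 1.5471 tilt 0.0014 F [-0.05 -0.62 -0.39] w 0.0860 q7 0.54
shift [176.8   1.1  12.6] turn 0.1
```

Request:
send_rows(moves=[20,0,0,0,50,0,0,0,85,0,0,0,120,1,0,0,150,1,0,0,170,1,0,0,177,1,0,0,177,1,0,0], hand=1)

```text
clock: 18.62
tcp_pos: [0.3355, 0.2886, 0.2433]
orientation: [0.038, 3.141, -0.0]
contact_force: [1.3, 0.4, -0.4]
grip_width: 0.0002
```

```bash
python3 - <<'E'
from h import *
f=grab("scene","10"); crop(f,190,200,290,300,6,"s10")
t=grab("top","10"); crop(t,150,150,250,275,6,"t10")
go(.335,.2884,.16,1.545); print(r.get_obs()["joints"].round(2))
E
```

```text
t 18.73 tcp [336.  288.7 243.3] yawy 1.5459 tilt 0.0006 F [ 0.48 -0.78  0.05] w 0.0000 q7 0.45
shift [ 1.  -0.4 83.3] turn 0.1
[ 0.21  0.25 -1.19  2.01  0.26  1.05  0.45]
```

View pics/s10.png

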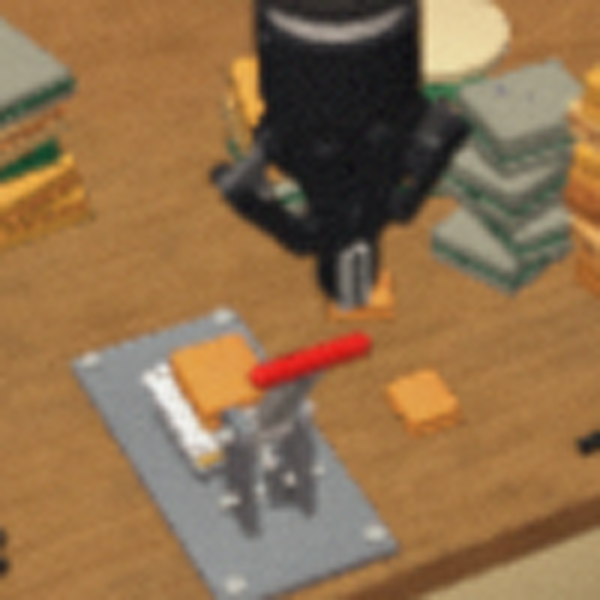

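View pics/t10.png

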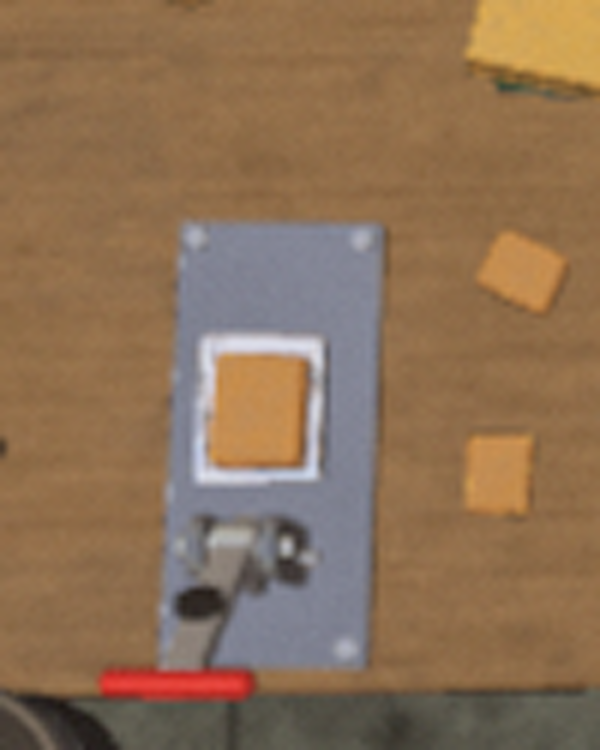

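```bash
python3 - <<'E'
from h import *
t=load("top","10"); print(unproj(t,np.array([[102,684],[178,685],[254,685]])/6+150,.170).round(4))
s=load("scene","10"); print(unproj(s,np.array([[255,377],[312,360],[368,343]])/6+[190,200],.170).round(4))
E
```

```text
[[0.3782 0.3202 0.17  ]
 [0.3773 0.2882 0.17  ]
 [0.3768 0.2562 0.17  ]]
[[0.3808 0.3169 0.17  ]
 [0.3786 0.2863 0.17  ]
 [0.3765 0.2558 0.17  ]]
```

Request:
send_rows(moves=[0,0,20,0,0,0,50,0,0,0,70,0,0,0,80,0,0,0,80,0,0,0,80,0])

```text
clock: 19.48
tcp_pos: [0.3356, 0.2894, 0.164]
orientation: [0.037, 3.141, 0.001]
contact_force: [0.3, 0.5, -0.2]
grip_width: -0.0003
```

```bash
python3 - <<'E'
from h import *
f=grab("scene","11"); crop(f,190,200,290,300,6,"s11")
go(.3595,.2877,.160,1.545); print(r.get_obs()["joints"].round(2))
E
```

```text
t 19.52 tcp [335.6 289.3 164. ] yawy 1.5469 tilt 0.0014 F [-0.12  0.64 -0.43] w -0.0005 q7 0.30
shift [-24.   -1.    4.1] turn 0.1
[ 0.08  0.37 -1.09  2.1   0.42  0.9   0.3 ]
```

View pics/s11.png

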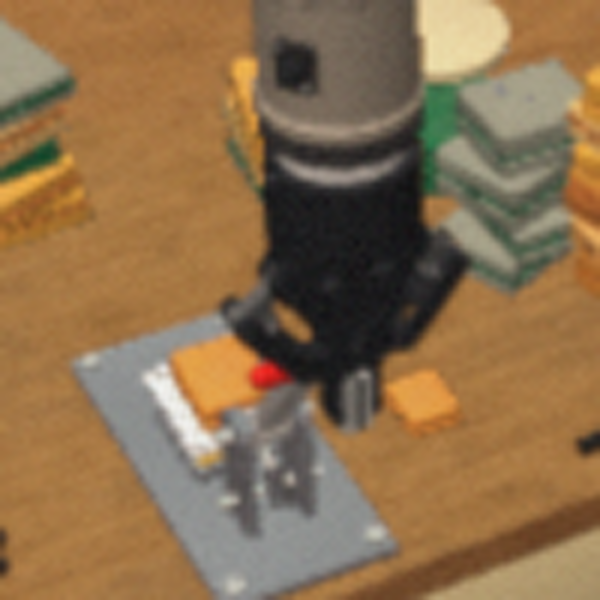

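Request:
send_rows(moves=[-8,-1,0,0,-16,-1,0,0,-21,-1,0,0,-25,-1,0,0,-29,-1,-2,0,-33,-1,-4,0,-38,-1,-7,0,-43,-1,-10,0])

```text
clock: 20.52
tcp_pos: [0.3766, 0.2867, 0.1733]
orientation: [-0.035, -3.139, 0.002]
contact_force: [-5.6, -0.5, 1.2]
grip_width: -0.0001
```

```bash
python3 - <<'E'
from h import *
avg(1,"12"); f=load("scene","12"); crop(f,190,200,290,300,6,"s12")
state()
E
```

```text
t 20.57 tcp [377.46 286.79 173.67] sd [0. 0. 0.] F [-5.91 -0.65  5.87] sd [0. 0. 0.] yaw 1.5477
t 20.57 tcp [377.5 286.8 173.7] yawy 1.5477 tilt 0.0018 F [-5.91 -0.65  5.87] w -0.0002 q7 0.36
```

View pics/s12.png

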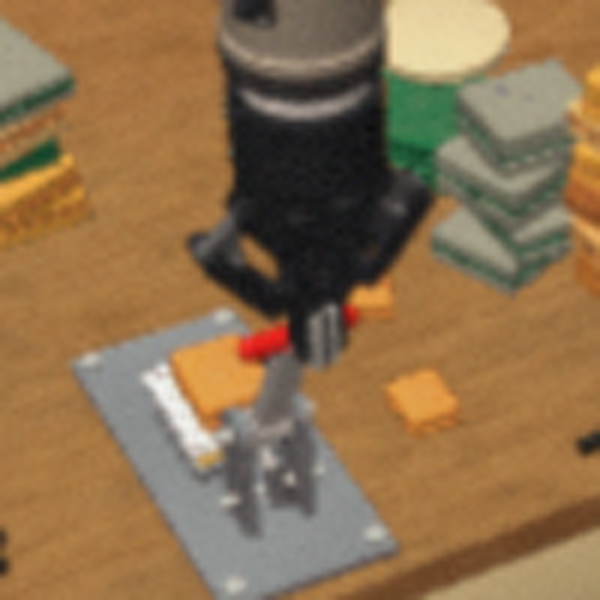

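Request:
send_rows(moves=[-6,0,-2,0,-12,0,-5,0,-18,0,-7,0,-24,0,-9,0,-30,0,-10.5,0,-36,0,-11.5,0,-42,0,-12,0,-48,0,-12,0])

```text
clock: 21.58
tcp_pos: [0.4267, 0.2857, 0.1853]
orientation: [0.037, 3.141, 0.0]
contact_force: [-1.9, 0.8, 1.6]
grip_width: -0.0003
```

```bash
python3 - <<'E'
from h import *
avg(1,"13"); f=load("scene","13"); crop(f,190,200,290,300,6,"s13")
state()
E
```

```text
t 21.62 tcp [427.54 285.52 185.29] sd [0. 0. 0.] F [-0.92  0.35  0.64] sd [0. 0. 0.] yaw 1.5461
t 21.62 tcp [427.5 285.5 185.3] yawy 1.5461 tilt 0.0009 F [-0.92  0.35  0.64] w -0.0002 q7 0.42
```

View pics/s13.png

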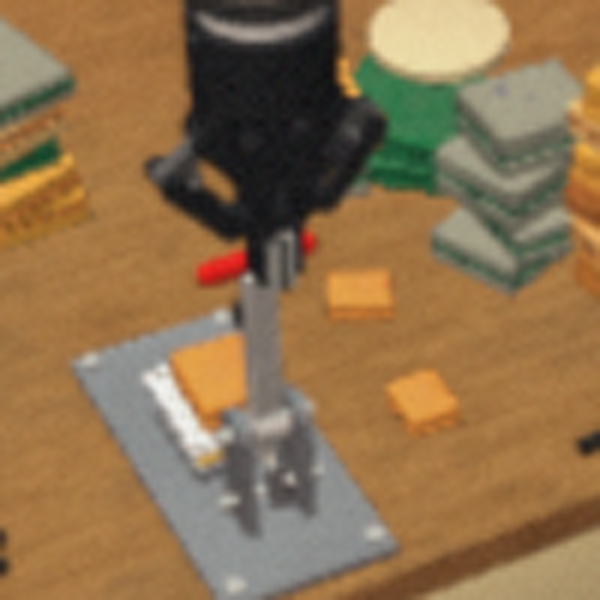

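Request:
send_rows(moves=[-6,0,0,0,-12,0,0,0,-18,0,1,0,-24,0,2,0,-30,0,3.5,0,-36,0,5,0,-41,0,6,0,-46,0,7,0])

```text
clock: 22.62
tcp_pos: [0.4725, 0.2845, 0.1782]
orientation: [0.037, 3.141, -0.0]
contact_force: [0.1, -0.5, 0.0]
grip_width: -0.0004
```

```bash
python3 - <<'E'
from h import *
avg(1,"14"); f=load("scene","14"); crop(f,190,200,290,300,6,"s14")
state()
E
```

```text
t 22.68 tcp [473.16 284.3  178.1 ] sd [0. 0. 0.] F [ 1.3  -0.53  0.18] sd [0. 0. 0.] yaw 1.5463
t 22.68 tcp [473.2 284.3 178.1] yawy 1.5463 tilt 0.0004 F [ 1.3  -0.53  0.18] w 0.0003 q7 0.45
```

View pics/s14.png

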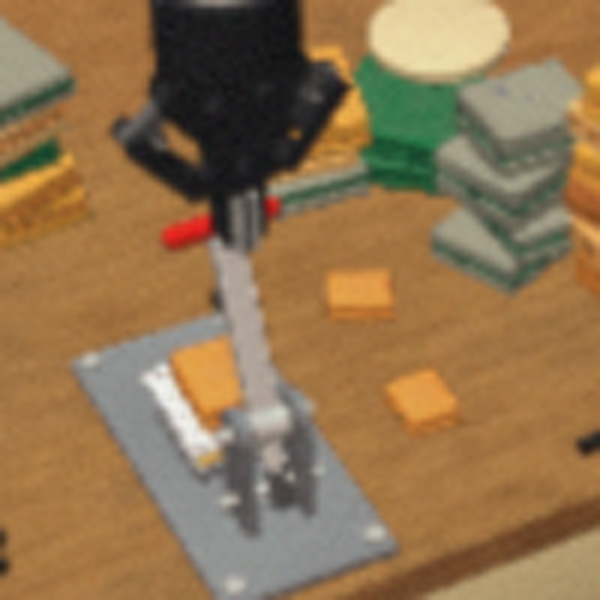

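Request:
send_rows(moves=[-5,0,1.5,0,-10,0,4,0,-15,0,6,0,-20,0,8,0,-20,0,8,0])

```text
clock: 23.3
tcp_pos: [0.4923, 0.284, 0.1701]
orientation: [-0.038, -3.141, 0.0]
contact_force: [0.4, -0.3, -0.7]
grip_width: -0.0001
```

```bash
python3 - <<'E'
from h import *
avg(1,"15"); f=load("scene","15"); crop(f,190,200,290,300,6,"s15")
state()
E
```

```text
t 23.35 tcp [492.05 284.08 170.17] sd [0. 0. 0.] F [ 0.09  0.6  -0.37] sd [0. 0. 0.] yaw 1.547
t 23.35 tcp [492.  284.1 170.2] yawy 1.5470 tilt 0.0003 F [ 0.09  0.6  -0.37] w 0.0002 q7 0.46
```

View pics/s15.png

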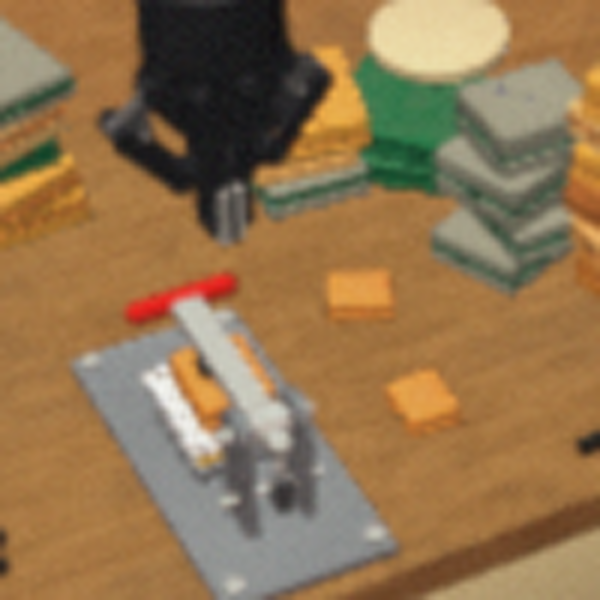

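```bash
python3 - <<'E'
from h import *
s=load("scene","15")
for ph in np.arange(1.3,1.75,.05):
    P=Rz(-.026)@[-.07+.115*np.sin(ph),0,.075+.115*np.cos(ph)]+[.512,.2838,0]
    print(round(ph,2),P.round(4),((proj(s,P)[0]+.5-[190,200])*6).round(0))
go(.557,.2826,.13,1.545)
E
```

```text
1.3 [0.5528 0.2827 0.1058] [185. 266.]
1.35 [0.5542 0.2827 0.1002] [185. 272.]
1.4 [0.5553 0.2827 0.0945] [185. 279.]
1.45 [0.5561 0.2827 0.0889] [185. 286.]
1.5 [0.5567 0.2826 0.0831] [185. 293.]
1.55 [0.557  0.2826 0.0774] [186. 301.]
1.6 [0.5569 0.2826 0.0716] [186. 309.]
1.65 [0.5566 0.2826 0.0659] [187. 317.]
1.7 [0.556  0.2827 0.0602] [188. 325.]
t 23.35 tcp [492.  284.1 170.2] yawy 1.5470 tilt 0.0003 F [ 0.09  0.6  -0.37] w 0.0002 q7 0.46
shift [-65.    0.1  40.2] turn 0.1
```

Request:
send_rows(moves=[-15,0,0,0,-35,0,5,0,-55,0,15,0,-64,0,30,0,-65,0,48,0,-65,0,60,0,-65,0,66,0,-65,0,66,0])

```text
clock: 24.35
tcp_pos: [0.5565, 0.2827, 0.1041]
orientation: [-0.036, -3.141, 0.0]
contact_force: [-0.1, -0.1, 0.5]
grip_width: -0.0001
```

```bash
python3 - <<'E'
from h import *
avg(3,"16"); f=load("scene","16"); crop(f,190,200,290,300,6,"s16")
go(.557,.2826,.092,1.545)
E
```

```text
t 24.50 tcp [557.03 282.89 104.82] sd [0.16 0.03 0.18] F [-0.12 -0.1  -0.14] sd [0.36 0.69 0.08] yaw 1.5475
t 24.50 tcp [557.2 282.9 105. ] yawy 1.5474 tilt 0.0011 F [-0.61  0.18 -0.23] w -0.0001 q7 0.47
shift [ 0.2 -0.3 13. ] turn 0.1
```

View pics/s16.png

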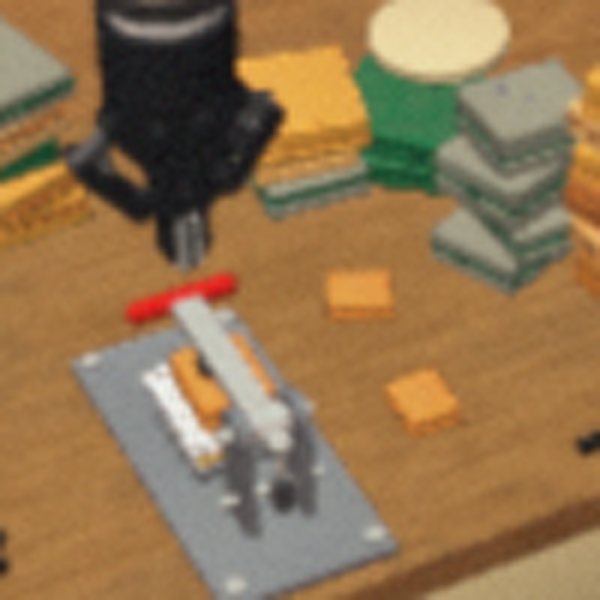

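Request:
send_rows(moves=[0,0,3,0,0,0,6,0,0,0,9,0,0,0,12,0,0,0,13,0,0,0,13,0])

```text
clock: 25.25
tcp_pos: [0.5569, 0.2826, 0.0912]
orientation: [-0.037, -3.141, 0.0]
contact_force: [1.2, -0.1, -0.0]
grip_width: -0.0002
```

Request:
send_rows(moves=[0,0,1,0,0,0,2,0,0,0,3,0,0,0,3,0])

```text
clock: 25.75
tcp_pos: [0.5569, 0.2825, 0.0882]
orientation: [-0.037, -3.141, 0.0]
contact_force: [1.5, -0.8, -0.1]
grip_width: 0.0
```

Request:
send_rows(moves=[0,0,0.5,0,0,0,1,0,0,0,1.5,0,0,0,1.5,0])

```text
clock: 26.25
tcp_pos: [0.557, 0.2826, 0.0868]
orientation: [-0.037, -3.141, 0.0]
contact_force: [-0.4, 0.4, -0.4]
grip_width: -0.0001
```

Request:
send_rows(moves=[0,0,0.5,0,0,0,1,0,0,0,1.5,0,0,0,1.5,0])

```text
clock: 26.75
tcp_pos: [0.557, 0.2825, 0.0853]
orientation: [-0.037, -3.141, 0.0]
contact_force: [-0.3, 0.2, -1.1]
grip_width: 0.0001
```

Request:
send_rows(moves=[0,0,0.5,0,0,0,1,0,0,0,1,0])

```text
clock: 27.12
tcp_pos: [0.557, 0.2825, 0.0842]
orientation: [-0.037, -3.141, 0.0]
contact_force: [0.7, -0.4, -0.1]
grip_width: 0.0002
```

Request:
send_rows(moves=[0,0,0.5,0,0,0,1,0,0,0,1,0])

```text
clock: 27.5
tcp_pos: [0.557, 0.2825, 0.0833]
orientation: [-0.037, -3.141, 0.0]
contact_force: [0.4, -0.4, 0.4]
grip_width: 0.0
```

Request:
send_rows(moves=[0,0,0.5,0,0,0,1,0,0,0,1,0])

```text
clock: 27.88
tcp_pos: [0.5571, 0.2826, 0.0826]
orientation: [0.037, 3.141, -0.0]
contact_force: [-1.3, -1.2, 2.6]
grip_width: 0.0003
```

Request:
send_rows(moves=[0,0,0.5,0,0,0,1,0,0,0,1,0])

```text
clock: 28.25
tcp_pos: [0.5571, 0.2827, 0.0821]
orientation: [0.037, 3.141, -0.0]
contact_force: [-1.3, -2.5, 8.0]
grip_width: 0.0001
```

Request:
send_rows(moves=[0,0,0.5,0,0,0,1,0,0,0,1,0])

```text
clock: 28.62
tcp_pos: [0.5572, 0.2827, 0.0812]
orientation: [0.037, 3.141, -0.0]
contact_force: [-2.8, -2.4, 8.4]
grip_width: -0.0
```

Request:
send_rows(moves=[0,0,0.8,0,0,0,1.6,0,0,0,2.4,0,0,0,3.2,0,0,0,4,0,0,0,4.8,0,0,0,5.5,0,0,0,5.5,0])

```text
clock: 29.62
tcp_pos: [0.5574, 0.2827, 0.0759]
orientation: [0.037, 3.14, -0.0]
contact_force: [-1.7, -2.9, 9.8]
grip_width: 0.0
```

Request:
send_rows(moves=[0,0,0.5,0,0,0,1,0,0,0,1.5,0,0,0,2,0,0,0,2,0])

```text
clock: 30.25
tcp_pos: [0.5574, 0.2828, 0.074]
orientation: [0.037, 3.14, -0.0]
contact_force: [-1.8, -2.5, 10.3]
grip_width: -0.0001
```

Request:
send_rows(moves=[0,0,0.5,0,0,0,1,0,0,0,1.5,0,0,0,1.5,0])

```text
clock: 30.75
tcp_pos: [0.5574, 0.2827, 0.0725]
orientation: [0.037, 3.14, -0.0]
contact_force: [-1.8, -2.8, 9.9]
grip_width: 0.0001
```

Request:
send_rows(moves=[0,0,0.5,0,0,0,1,0,0,0,1,0])

```text
clock: 31.12
tcp_pos: [0.5573, 0.2828, 0.0715]
orientation: [0.037, 3.14, -0.0]
contact_force: [-2.8, -1.9, 10.6]
grip_width: 0.0001
```

Request:
send_rows(moves=[0,0,0.4,0,0,0,0.8,0,0,0,0.8,0])

```text
clock: 31.5
tcp_pos: [0.5573, 0.2828, 0.071]
orientation: [0.037, 3.14, -0.0]
contact_force: [-3.2, -3.5, 13.7]
grip_width: -0.0002
```

Request:
send_rows(moves=[0,0,0.3,0,0,0,0.3,0])

```text
clock: 31.75
tcp_pos: [0.5574, 0.2828, 0.071]
orientation: [0.037, 3.14, -0.001]
contact_force: [-2.8, -3.3, 14.5]
grip_width: -0.0002
```

```bash
python3 - <<'E'
from h import *
avg(2,"17")
E
```

```text
t 31.85 tcp [557.34 282.82  70.95] sd [0.01 0.01 0.01] F [-3.09 -3.55 15.09] sd [0.6  0.32 0.18] yaw 1.547
```

Request:
send_rows(moves=[0,0,0.2,0,0,0,0.2,0])

```text
clock: 32.1
tcp_pos: [0.5574, 0.2828, 0.0709]
orientation: [0.037, 3.14, -0.001]
contact_force: [-3.6, -4.0, 15.8]
grip_width: -0.0002
```

Request:
send_rows(moves=[0,0,0,0,0,0,0,0,0,0,0,0])

```text
clock: 32.48
tcp_pos: [0.5574, 0.2828, 0.0709]
orientation: [0.037, 3.14, -0.001]
contact_force: [-4.3, -4.5, 15.6]
grip_width: 0.0001
```

Request:
send_rows(moves=[0,0,0,0,0,0,0,0,0,0,0,0])

```text
clock: 32.85
tcp_pos: [0.5574, 0.2828, 0.0709]
orientation: [0.037, 3.14, -0.001]
contact_force: [-4.7, -3.7, 17.0]
grip_width: 0.0001
```

Request:
send_rows(moves=[0,0,0.1,0,0,0,0.1,0,0,0,0.1,0,0,0,0.1,0])

```text
clock: 33.35
tcp_pos: [0.5573, 0.2829, 0.0709]
orientation: [0.037, 3.14, -0.001]
contact_force: [-4.8, -3.8, 16.2]
grip_width: -0.0001
```

Request:
send_rows(moves=[0,0,0,0,0,0,0,0,0,0,0,0])

```text
clock: 33.72
tcp_pos: [0.5574, 0.2828, 0.0709]
orientation: [0.037, 3.14, -0.001]
contact_force: [-3.9, -3.9, 16.8]
grip_width: -0.0001
```

```bash
python3 - <<'E'
from h import *
avg(4,"18")
E
```

```text
t 33.92 tcp [557.36 282.84  70.89] sd [0.02 0.02 0.01] F [-3.65 -4.06 16.92] sd [0.83 0.98 0.77] yaw 1.547
```

Held at about 17 N for more than half a second without creep. Letting go straight up.

Request:
send_rows(moves=[0,0,-1,0,0,0,-3,0,0,0,-10,0,0,0,-30,0,0,0,-60,0,0,0,-100,0,0,0,-140,0,0,0,-150,0])

```text
clock: 34.92
tcp_pos: [0.5579, 0.2841, 0.2231]
orientation: [0.037, 3.137, 0.005]
contact_force: [1.1, 0.1, 0.2]
grip_width: 0.0
```

Request:
send_rows(moves=[20,-20,0,0,40,-60,0,0,50,-110,0,0,50,-150,0,0,50,-170,0,0,50,-170,0,0])

```text
clock: 35.67
tcp_pos: [0.5029, 0.1119, 0.2187]
orientation: [-0.042, -3.141, 0.002]
contact_force: [0.3, -0.7, -0.0]
grip_width: 0.0003
```

```bash
python3 - <<'E'
from h import *
state()
f=grab("scene","19"); crop(f,190,220,290,320,6,"s19")
t=grab("top","19"); crop(t,150,150,250,270,6,"t19")
E
```

```text
t 35.67 tcp [502.9 111.9 218.7] yawy 1.5438 tilt 0.0013 F [ 0.27 -0.65 -0.03] w 0.0003 q7 0.83
```

View pics/s19.png

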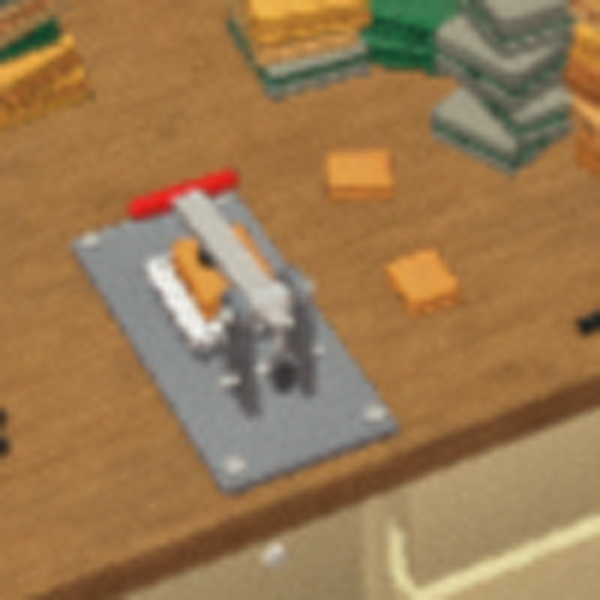

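View pics/t19.png

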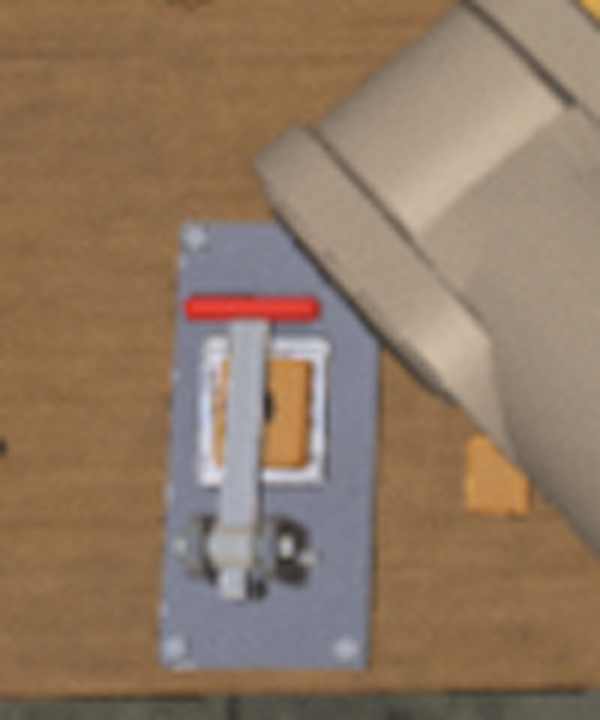

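Both views agree. The mould lies inside the rim (top crop about (262,412)) with the keeper arm across it. The bar (scene crop (183,194)) has dropped about 17 crop pixels, roughly 12 mm, compared with before pressing. The robot is clear of everything.

```bash
python3 - <<'E'
from bench import r
print(r.hand_in())
E
```

```text
the job is handed in; nothing more can be done
None
```

The job is done and handed in at about 36 s of the 72 s allowed; the hand-in gives no verdict.

- **Mould:** I centred the large orange mould on the mat by squeezing its long side. I then gripped it by its short sides and laid it in the nest. Contact put the bed's face at about 38.5 mm, and the top view shows the mould inside the rim.
- **Keeper:** I pushed the red bar over the dead point with the fingers shut, and it snapped down onto the mould.
- **Pressing:** The bar went down about 12 mm at 8–10 N, then stopped dead at a fingertip height of 70.9 mm, which I took as the bed bottoming. I held it there for over 1.5 s with 15.6–17.0 N downward, about 17 N on the last average. The highest downward reading was 17.0 N.
- **Sideways force:** During the hold, x and y each also read about 4 N, so the total was about 18 N.
- **Last checks:** After I let go, both views showed the keeper closed with the bar lowered and the robot clear. The two loose orange pieces near the clamp looked undisturbed. I did not re-measure the tin, tape, dapping block, pliers or scriber.
- **Disagreements:** The scene camera put the mould about 3 mm from the top camera's estimate, so I went by the top view, and the grasp agreed with it to about 0.5 mm. The mould also looked about 10% smaller in the pictures than its stated size.

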